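# Swap the rejected movement in the shielded test station and close its hood

### The job

The watch movement lying on the test station has failed its test: drop it into the open reject box. Then lay the waiting movement from the small round stand flat on the station's sensor pad, between its four corner pins, and close the station with the metal hood, the broad lug's larger hole over the thick peg, fully home on both pegs. Leave the loupe, the tweezers and the white pith pot where they are.

Things in the scene. Friction and masses are not known exactly. Their poses are not given: they have to be found in the camera images.
- station: the test station, fixed: grey box with a flat aluminium deck, 96 mm along its x, 172 mm along its y, deck 24 mm above the bench; x points away from the robot at yaw 0, z up. Origin: centre of its underside. On its y axis stand a thick steel peg (y = +47 mm) and a thin one (y = -47 mm); in the middle a round black sensor pad with four brass corner pins
- nest (a point): centre of the sensor pad's top face, 36 mm above the bench, 12 mm above the deck; axes as the station. Pad 33.6 mm dia. Four corner pins of 5 mm dia. on the diagonals, 22.5 mm from the centre, rise 5.5 mm above the pad, upper 3 mm conical: 1.3 mm play round a movement. Take or lay a movement here from above with the fingers closing along the station's x
- thick_peg (a point): foot of the thick peg, on the station's deck, 24 mm above the bench: 10 mm dia., 22 mm high, its top 6 mm conical
- thin_peg (a point): foot of the thin peg, on the station's deck, 24 mm above the bench: 6 mm dia., 22 mm high, its top 6 mm conical
- hood: loose shield hood, 130 to 210 g, open side down on the bench: aluminium drum, 64 mm outer, 57 mm inner dia., 30 mm high (26 inside), with two round eye lugs 8 mm thick at its foot on its y axis, a broad one (32 mm dia., at y = +47 mm) and a narrow one (21 mm dia., at y = -47 mm), each with a through hole in its middle. Fits one way round only. Origin: centre of its underside; z up
- hood_grip (a point): point in the hood's upright black bar grip, 46 mm above the hood's underside; the bar is 12 mm thick along the hood's x, 46 mm long along its y, from 31 to 56 mm above the underside; grasp across it, closing along the hood's x
- thick_hole (a point): lower mouth of the hood's 11.5 mm hole, in the broad lug; goes on the thick peg
- thin_hole (a point): lower mouth of the hood's 7.5 mm hole, in the narrow lug; goes on the thin peg
- failed_movement: the failed watch movement, a black disc 37.4 mm dia., 5 mm thick at the rim (6 mm overall), about 22 g, that lies on the station's sensor pad at the start. Origin: centre of its underside; z up. Grasp across the rim
- next_movement: the waiting watch movement, same size and look, lying at the start on the small round stand. Origin: centre of its underside; z up
- stand: small turned aluminium stand, fixed, 16 mm high, top 33 mm dia. (the movement overhangs it by 2 mm all round), foot 48 mm dia. and 4 mm thick. Origin: centre of its underside
- reject_box: open grey plastic box, fixed, 100 mm along its x, 130 mm along its y, 40 mm high, walls and floor 3 mm thick; two old rejects lie in it. Origin: centre of its underside; z up
- loupe: black eye loupe, 36 mm dia., 30 mm high, a bystander. Origin: centre of its underside
- tweezers: steel tweezers, 128 mm long, 10 mm high, a bystander. Origin: centre of the underside
- pith_pot: white cup of pith, 44 mm dia., 31 mm high, a bystander. Origin: centre of its underside
Things that resemble listed ones, but are neither listed nor needed, are in the scene too. What is shaped like the next_movement but blue or red is not meant.

How it is judged:
By the outcome, as a careful person would: the job done as asked, in the order asked, and still so for the second after the job is handed in, with the robot touching nothing.
It also fails if it takes over 66 s, if anything falls off the work surface, if the arm or the gripper's body presses on something with over 40 N, if the wrist force passes 120 N, or if a joint passes its speed limit or range.

### The arm

A 6-joint arm with a two-finger parallel gripper is mounted at the origin on a cart in front of the work surface, level with it; the furniture and walls round the work are solid. World frame = base frame: x ahead of the robot, y to its left, z up, the work surface at z = 0. Lengths are in mm, angles in degrees, forces in N, time in s.
With the tool pointing down it reaches from about 300 to 850 mm from the base axis. Payload 4.2 kg.
Tool frame: the origin (TCP) lies on the centre line of the jaws, within the pads' length; the fingertips stand 8 mm ahead of it and the grasp point (between the pads) lies 11 mm behind it; z points along the fingers, y is the line along which they close (so a half turn about z gives the same grasp; the last joint's range is limited). The gripper opens to 91 mm and grips with 3 to 60 N. Pads are 32 mm wide; open, the fingers measure 118 mm over their backs; the gripper's body (76 mm by 178 mm) begins 60 mm behind the grasp point.
Start: joints at [65.718, 18.312, 89.639, -0, 72.044, -1.146], TCP at [225.931, 528.773, 188.876] pointing down, gripper open.
Joint ranges: [-177.97, 177.97], [-48.28, 115.42], [12.27, 149.76], [-77.06, 257.06], [2.81, 150.46], [-146.56, 146.56]. Speed limits (degrees/s): [147.25, 147.25, 180, 180, 180, 180].

### API

Orientations are given as [roll, pitch, yaw] about the fixed x, y, z axes, in that order (R = Rz(yaw) Ry(pitch) Rx(roll)).
In Python, from workcell import telemetry, eyes, ticket gives the robot as it stands. The module is installed in compiled form; this text tells all that it offers.
- The arm moves only by the shell command python3 -m crank 'ROWS' [OPENING] [FORCE]. ROWS is JSON, a list of rows, each an object of numbers: "dx", "dy", "dz": the shift along the world's x, y, z normalised to -1 to 1, where 1 is 80 cm; "yaw": the turn about the world's z normalised to -1 to 1, where 1 is 5 degrees. A call has 1 to 10 rows; each row shifts and turns the commanded pose from where the row before left it; what a row does not reach is not made up. A row lasts 1/8 s, in which the tool goes at most 62.5 mm and 10.7 degrees, less where a joint would pass 70% of its speed; a pose out of reach is approached as far as the arm can. A call with a number of a shift or a turn outside -1 to 1 is refused whole. A call with a gripper value outside its range is refused whole. OPENING is the opening, from 0 (shut) to 1 (fully open), set as the call begins (- or left out, the last holds). The fingers move at their own pace and stop on an object; FORCE is the grip in N (left out, the last holds). Time passes only in rows, so rows that do not move let the fingers close. It gives the time, the measured TCP pose, the force, the opening and the grip force at its end, in the units of the state.
- telemetry.state(): the state, without advancing time (a new reading comes with each control period).
- eyes.grab_frame(name): name is "scene" or "top" or "wrist"; returns the picture (480x640x3 uint8, red, green, blue); there is no depth.
- eyes.calibration(name): a dict with "camera_matrix" (3x3 intrinsics, pixels), "world_from_camera" (4x4, takes a point from camera to world coordinates). Camera axes: x right, y down, z forward; pixel columns grow to the right and rows downward; lengths in mm; the calibration is good to about 2 mm. The wrist camera is an equidistant fisheye: a pixel r from the principal point sees the ray r / f radians off the axis. A picture is of the moment at which its call begins: read the wrist's pose just before it. calibration takes no time and is no camera call; for the wrist camera it gives the pose at the moment of the call.
- ticket.job_done(): hands the job in; it is judged then, once.
The state is a dict: "time_s": time; "qpos": joint angles; "qvel": joint speeds; "effort": joint torques, N m; "ee_pos": TCP position; "ee_rot": TCP orientation; "force": force on the tool from outside, world axes, zero at the start; "torque": the same for the moment, N m; "gripper_width": finger opening in mm; "gripper_force": force on a finger pad.
Only numpy, scipy, OpenCV 4.12 (cv2) and the standard library are available. Lean on these libraries where they do the work, as an engineer would, in place of code of your own. Each camera call takes 0.05 s, during which the arm holds its last target. There are 200 camera calls.

## Working session

There is one attempt and no reset: what is moved stays moved. The work goes in short steps, Python scripts to look and compute and a shell command to move; the robot and the scene stay as the last step left them, time stands still between calls to the robot, and variables do not carry over. Pictures are saved under pics/ and viewed, at most 10 in all, crops included, and the job is handed in when it is done.

```bash
mkdir -p pics
python3 - <<'E'
from workcell import telemetry, eyes
import cv2,numpy as np
print(telemetry.state())
for n in ["scene","top","wrist"]:
    f=eyes.grab_frame(n); cv2.imwrite(f"pics/{n}0.png",f[:,:,::-1]); c=eyes.calibration(n); print(n,np.round(c["camera_matrix"],1).tolist(),np.round(c["world_from_camera"],3).tolist())
E
```

```text
{'time_s': 0.0, 'qpos': array([ 6.57184859e+01,  1.83511146e+01,  8.97048628e+01,  1.08483741e-03,
        7.20418081e+01, -1.14753911e+00]), 'qvel': array([ 0.07303337,  0.01780428, -0.00855308, -0.02253894, -0.11806579,
       -0.02239118]), 'effort': array([-3.88665849e-04, -4.12468207e+01, -2.31980646e+01,  7.25367316e-02,
        4.58641886e-02, -1.38056494e-04]), 'ee_pos': array([225.69991679, 528.28157221, 188.03603099]), 'ee_rot': array([-1.79902255e+02, -2.98955548e-03,  1.56865687e+02]), 'force': array([0.49856314, 0.22966704, 0.05799025]), 'torque': array([-0.00241222, -0.01314752, -0.05212932]), 'gripper_force': 0.0, 'gripper_width': 91.29581593800175}
scene [[437.1, 0.0, 310.1], [0.0, 437.1, 233.5], [0.0, 0.0, 1.0]] [[0.521, -0.597, 0.61, -270.005], [-0.853, -0.379, 0.358, -459.276], [0.018, -0.707, -0.707, 981.201], [0.0, 0.0, 0.0, 1.0]]
top [[501.2, 0.0, 320.5], [0.0, 501.2, 242.8], [0.0, 0.0, 1.0]] [[-0.022, -0.996, 0.085, 406.726], [-1.0, 0.021, -0.018, 6.138], [0.016, -0.085, -0.996, 1225.344], [0.0, 0.0, 0.0, 1.0]]
wrist [[371.6, 0.0, 316.4], [0.0, 371.6, 244.3], [0.0, 0.0, 1.0]] [[0.393, 0.892, 0.223, 162.259], [0.92, -0.381, -0.098, 555.467], [-0.002, 0.243, -0.97, 384.318], [0.0, 0.0, 0.0, 1.0]]
```

View pics/top0.png

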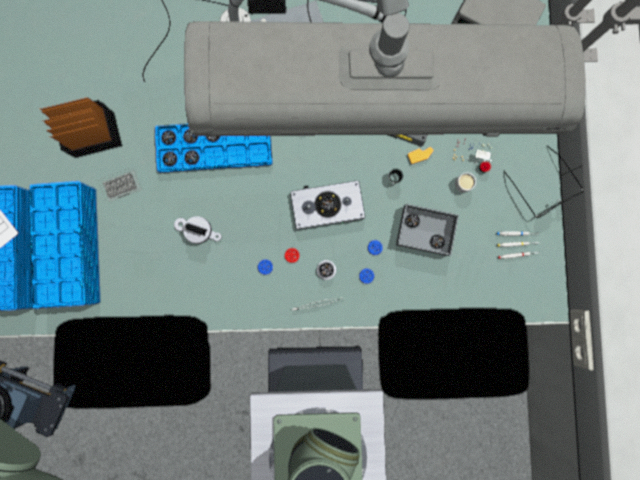

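View pics/scene0.png

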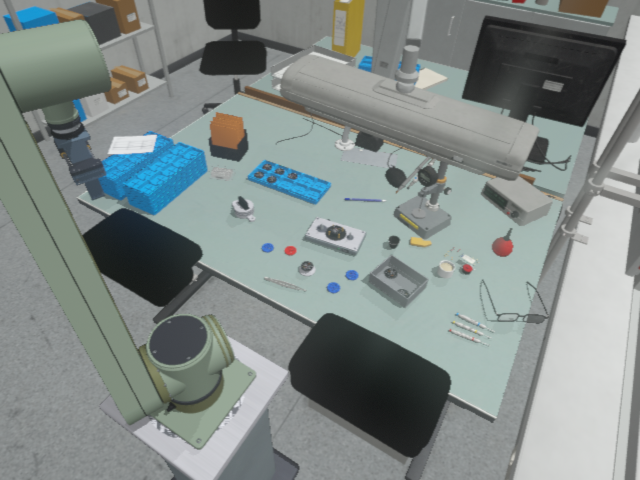

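Top view: station about (328,205), hood (195,230) with its bar grip, stand with a black movement (326,270), reject box (426,231), loupe (396,176), pith pot (467,182), tweezers (317,304). The blue and red discs are distractors, and the blue tray holds other movements. Next I'll convert these to rough positions.

```bash
cat > h.py <<'E'
import numpy as np,cv2
from workcell import telemetry,eyes
def ray(c,px):
    K=c["camera_matrix"];T=np.array(c["world_from_camera"]);px=np.atleast_2d(px).astype(float)
    a=np.stack([(px[:,0]-K[0][2])/K[0][0],(px[:,1]-K[1][2])/K[1][1]],1)
    if c.get("fish"):
        r=np.linalg.norm(a,axis=1,keepdims=True)+1e-9; d=np.hstack([a/r*np.sin(r),np.cos(r)])
    else: d=np.hstack([a,np.ones((len(a),1))])
    return T[:3,3],d@T[:3,:3].T
def on(c,px,z):
    o,d=ray(c,px); return o+d*((z-o[2])/d[:,2])[:,None]
def proj(c,P):
    K=c["camera_matrix"];T=np.linalg.inv(np.array(c["world_from_camera"]));p=np.atleast_2d(P)@T[:3,:3].T+T[:3,3]
    if c.get("fish"):
        r=np.linalg.norm(p[:,:2],axis=1);s=np.arctan2(r,p[:,2])/(r+1e-9);a=p[:,:2]*s[:,None]
    else: a=p[:,:2]/p[:,2:]
    return a*[K[0][0],K[1][1]]+[K[0][2],K[1][2]]
def cal(n):
    c=dict(eyes.calibration(n)); c["fish"]=n=="wrist"; return c
def grab(n,name):
    c=cal(n); f=eyes.grab_frame(n)[:,:,::-1].copy(); cv2.imwrite(f"pics/{name}.png",f); np.save(f"pics/{name}.npy",c,allow_pickle=True); return c,f
def load(name): return np.load(f"pics/{name}.npy",allow_pickle=True).item(),cv2.imread(f"pics/{name}.png")
def tool():
    s=telemetry.state();return s["ee_pos"],s["ee_rot"]
E
python3 - <<'E'
from h import *
c=cal("top");s=cal("scene")
for n,p,q,z in [("station",(328,205),(336,236),24),("nest",(328,205),(339,233),41),("hoodtop",(195,230),(242,205),56),("lugbroad",(180,224),None,8),("lugnarrow",(217,237),(251,216),8),("stand",(326,270),(307,267),21),("box",(426,231),(398,278),40),("loupe",(396,176),(393,242),30),("pith",(467,182),(446,268),31),("tweez",(317,304),(285,284),5)]:
    print(n,on(c,p,z)[0].round(),on(s,q,z)[0].round() if q else "")
def tri(p,q):
    o1,d1=ray(c,p);o2,d2=ray(s,q);A=np.stack([d1[0],-d2[0]],1);t=np.linalg.lstsq(A,o2-o1,rcond=None)[0];return (o1+d1[0]*t[0]).round(),(o2+d2[0]*t[1]).round()
print("lamp left/near low",tri((188,125),(283,90)),"right",tri((582,128),(535,160)))
f=cv2.imread("pics/top0.png")[140:320,165:465];cv2.imwrite("pics/topc.png",cv2.resize(f,None,fx=2.6,fy=2.6,interpolation=cv2.INTER_CUBIC))
E
```

```text
station [600. -36.  24.] [589. -48.  24.]
nest [598. -35.  41.] [589. -57.  41.]
hoodtop [542. 278.  56.] [521. 259.  56.]
lugbroad [563. 325.   8.] 
lugnarrow [530. 236.   8.] [534. 238.   8.]
stand [443. -27.  21.] [436. -37.  21.]
box [ 531. -267.   40.] [ 523. -280.   40.]
loupe [ 667. -202.   30.] [ 654. -209.   30.]
pith [ 649. -374.   31.] [ 639. -381.   31.]
tweez [362.  -4.   5.] [361. -11.   5.]
lamp left/near low (array([683., 212., 391.]), array([688., 204., 391.])) right (array([ 661., -453.,  409.]), array([ 670., -476.,  425.]))
```

View pics/topc.png

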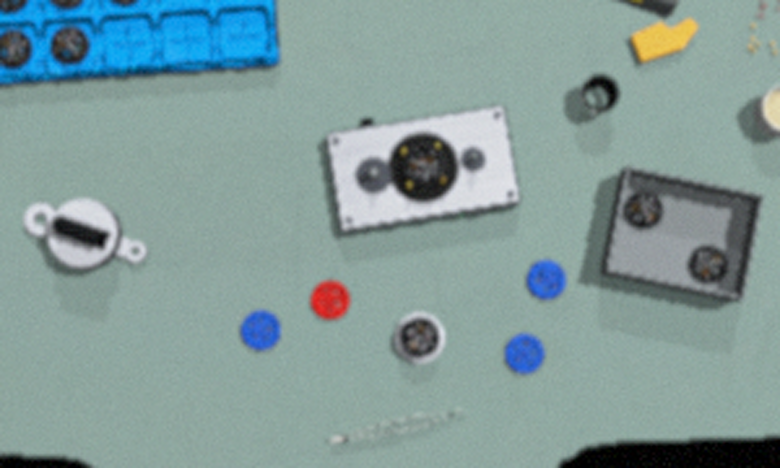

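Competing movements in the top picture: the black disc on the station pad (328,205) is the failed one. The black disc on the small round stand (326,270) is the waiting one, the only black disc on a stand. The red disc (292,255), the blue discs (265,267), (366,276), (375,247), the tray discs and the two in the box aren't meant. The broad lug is at the hood's left end. Lamp underside is at z of about 390 or lower, x > 660, so I'll stay low there. I'm moving above the station now.

```bash
python3 -m crank '[{"dx":0.039,"dy":-0.059,"yaw":-0.97},{"dx":0.039,"dy":-0.059,"yaw":-0.97},{"dx":0.039,"dy":-0.059,"yaw":-0.97},{"dx":0.039,"dy":-0.059,"yaw":-0.97},{"dx":0.039,"dy":-0.059,"yaw":-0.97},{"dx":0.039,"dy":-0.059,"yaw":-0.97}]' && python3 -m crank '[{"dx":0.039,"dy":-0.059,"yaw":-0.97},{"dx":0.039,"dy":-0.059,"yaw":-0.97},{"dx":0.039,"dy":-0.059,"yaw":-0.97},{"dx":0.039,"dy":-0.059,"yaw":-0.97},{"dx":0.039,"dy":-0.059,"yaw":-0.97},{"dx":0.039,"dy":-0.059,"yaw":-0.97},{"dz":-0.04},{"dz":-0.02},{}]'
python3 -c "
from h import *
grab('wrist','w1');print(tool())"
```

```text
(array([225.80851556, 528.48381988, 188.35627673]), array([-1.79942739e+02,  1.08541213e-04,  1.56864396e+02]))validation failed for argument at $[0]...
```

View pics/w1.png

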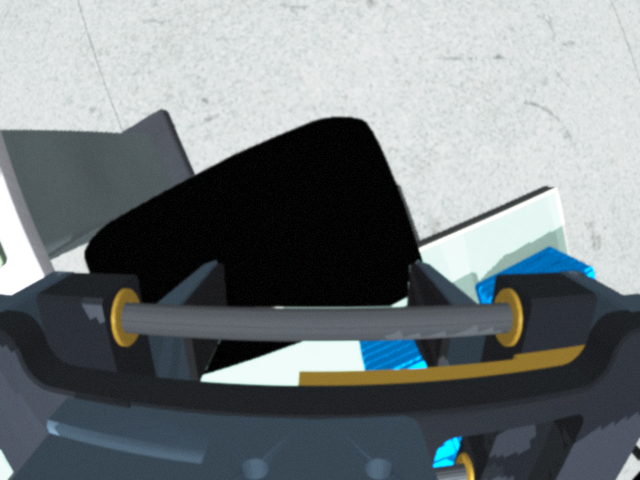

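The wrist picture shows the jaws and the floor, with the grasp region at about (318,290); the arm hasn't moved. The rows were refused, probably because every row needs all four keys.

```bash
python3 -m crank '[{"dx":0.039,"dy":-0.059,"dz":0,"yaw":-0.97},{"dx":0.039,"dy":-0.059,"dz":0,"yaw":-0.97},{"dx":0.039,"dy":-0.059,"dz":0,"yaw":-0.97},{"dx":0.039,"dy":-0.059,"dz":0,"yaw":-0.97},{"dx":0.039,"dy":-0.059,"dz":0,"yaw":-0.97},{"dx":0.039,"dy":-0.059,"dz":0,"yaw":-0.97}]'
```

```text
time_s: 0.95
ee_pos: [413.9, 244.0, 188.9]
ee_rot: [180.0, 0.0, 127.6]
force: [1.2, 0.6, -0.1]
gripper_width: 91.6
gripper_force: 0.0
```

```bash
python3 -m crank '[{"dx":0.039,"dy":-0.059,"dz":0,"yaw":-0.97},{"dx":0.039,"dy":-0.059,"dz":0,"yaw":-0.97},{"dx":0.039,"dy":-0.059,"dz":0,"yaw":-0.97},{"dx":0.039,"dy":-0.059,"dz":0,"yaw":-0.97},{"dx":0.039,"dy":-0.059,"dz":-0.02,"yaw":-0.97},{"dx":0.036,"dy":-0.057,"dz":-0.04,"yaw":-0.97},{"dx":0,"dy":0,"dz":0,"yaw":0},{"dx":0,"dy":0,"dz":0,"yaw":0}]'
python3 -c "
from h import *
c,f=grab('wrist','w2');print(tool());print(proj(c,[[598,-35,41],[598,-35,24]]))
grab('top','t2')"
```

```text
time_s: 1.95
ee_pos: [597.5, -35.5, 140.9]
ee_rot: [-180.0, -0.0, 98.7]
force: [-0.1, -0.3, 0.5]
gripper_width: 91.3
gripper_force: 0.0
(array([597.62695348, -34.98616501, 141.5964223 ]), array([ 1.79965660e+02, -2.10803774e-02,  9.87225232e+01]))
[[318.44525886 236.5701546 ]
 [318.38061457 232.1557538 ]]
```

View pics/w2.png

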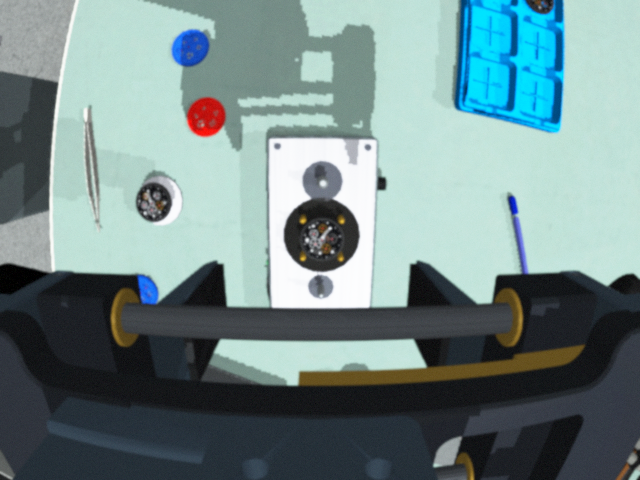

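Wrist view: station centred at (321,236), brass pins at about (303/341, 219/257), thick peg washer at (322,180), thin at (320,288). The stand is at (160,200). Next I'll measure these accurately.

```bash
cat > meas.py <<'E'
from h import *
def blobs(m,lo,hi):
    n,l,st,ce=cv2.connectedComponentsWithStats(m.astype(np.uint8)); return [(ce[i],st[i,4]) for i in range(1,n) if lo<=st[i,4]<=hi]
def pins(name,zc=39.5,box=(280,195,365,280)):
    c,f=load(name);h=cv2.cvtColor(f,cv2.COLOR_BGR2HSV).astype(int);x0,y0,x1,y1=box
    m=(h[...,0]>=16)&(h[...,0]<=30)&(h[...,1]>110)&(h[...,2]>90);M=np.zeros(m.shape,bool);M[y0:y1,x0:x1]=m[y0:y1,x0:x1]
    b=blobs(M,8,200);return [(on(c,p,zc)[0].round(1).tolist(),p.round(1).tolist(),a) for p,a in b]
def ellfit(name,px,rad,z,thr=None,dark=True):
    """fit circle in world plane z to edge points found along rays from px"""
    c,f=load(name);g=cv2.GaussianBlur(cv2.cvtColor(f,cv2.COLOR_BGR2GRAY),(3,3),0).astype(np.float32)
    P0=on(c,px,z)[0];out=[]
    rs=np.arange(rad*0.75,rad*1.3,0.1)
    for a in np.arange(0,2*np.pi,np.pi/60):
        Q=P0+np.stack([rs*np.cos(a),rs*np.sin(a),0*rs],1);u=proj(c,Q).astype(np.float32)
        v=cv2.remap(g,u[None,:,0],u[None,:,1],cv2.INTER_LINEAR)[0];d=np.gradient(v);d=d if dark else -d
        k=d.argmax()
        if d[k]>0.6: out.append(Q[k,:2])
    A=np.array(out)
    for _ in range(6):
        s=np.linalg.lstsq(np.c_[2*A,np.ones(len(A))],(A**2).sum(1),rcond=None)[0];R=np.sqrt(s[2]+s[0]**2+s[1]**2)
        e=abs(np.linalg.norm(A-s[:2],axis=1)-R);k=e<max(0.4,2*np.median(e));A=A[k]
    return s[:2].round(2),round(float(R),2),len(A)
E
python3 - <<'E'
from meas import *
for p in pins("w2"):print(p)
print("ring",ellfit("w2",(321,236),30,24)); 
print("thickw",ellfit("w2",(322,180),15,24));print("thinw",ellfit("w2",(320,287),10,24))
print("standfoot",ellfit("w2",(163,200),24,2,dark=False)); print("mv",ellfit("w2",(154,201),18.7,20))
c,f=load("w2");print("st rough",on(c,(154,201),21))
a=cv2.resize(f[130:320,255:385],None,fx=3,fy=3,interpolation=cv2.INTER_CUBIC);b=cv2.resize(f[165:240,120:200],None,fx=4.8,fy=4.8,interpolation=cv2.INTER_CUBIC)
o=np.zeros((570,780,3),np.uint8);o[:,:390]=a;o[:360,390:774]=b;cv2.imwrite("pics/w2c.png",o)
E
```

```text
([583.2, -23.4, 39.5], [302.6, 219.7], np.int32(44))
([614.2, -18.7, 39.5], [341.1, 219.9], np.int32(41))
([599.7, -30.1, 39.5], [321.4, 230.8], np.int32(8))
([603.0, -43.1, 39.5], [322.9, 246.4], np.int32(9))
([587.7, -54.6, 39.5], [302.6, 257.0], np.int32(45))
([618.9, -50.2, 39.5], [340.4, 257.4], np.int32(44))
ring (array([600.78, -37.28]), 32.61, 103)
thickw (array([594.29,   9.29]), 16.68, 83)
thinw (array([607.28, -83.92]), 11.1, 94)
standfoot (array([442.41, -31.21]), 23.44, 51)
mv (array([443.62, -30.03]), 18.36, 94)
st rough [[445.14302627 -28.76657743  21.        ]]
```

View pics/w2c.png

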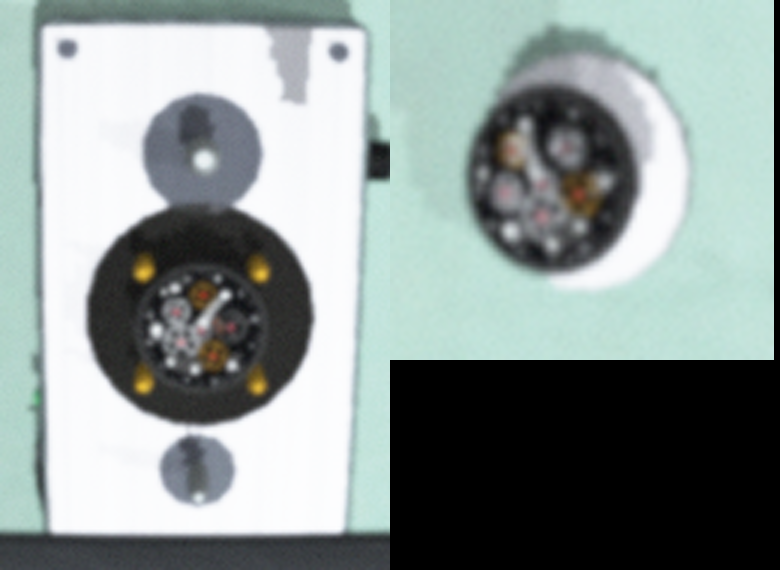

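The crop confirms it: the failed movement sits between the four brass pins (left), the black waiting one is on the stand (right). Pins mean (601.0,-36.7), washers mid (600.8,-37.3), peg spacing 94.1 (expected 94), pin side 31.5 (31.8), so yaw is about 8.0. Now I'll grasp the failed one.

```bash
python3 -m crank '[{"dx":0.0044,"dy":-0.0021,"dz":-0.04,"yaw":-0.14},{"dx":0,"dy":0,"dz":-0.04,"yaw":0},{"dx":0,"dy":0,"dz":-0.025,"yaw":0},{"dx":0,"dy":0,"dz":-0.015,"yaw":0},{"dx":0,"dy":0,"dz":-0.01,"yaw":0},{"dx":0,"dy":0,"dz":0,"yaw":0},{"dx":0,"dy":0,"dz":0,"yaw":0}]' 0.65 8
python3 -m crank '[{"dx":0,"dy":0,"dz":0,"yaw":0},{"dx":0,"dy":0,"dz":0,"yaw":0},{"dx":0,"dy":0,"dz":0,"yaw":0},{"dx":0,"dy":0,"dz":0,"yaw":0},{"dx":0,"dy":0,"dz":0,"yaw":0},{"dx":0,"dy":0,"dz":0,"yaw":0}]' 0.3 8
```

```text
time_s: 2.92
ee_pos: [602.0, -37.5, 37.8]
ee_rot: [179.9, 0.0, 98.0]
force: [0.3, 0.4, 0.1]
gripper_width: 59.3
gripper_force: 0.0
time_s: 3.68
ee_pos: [601.3, -37.5, 37.0]
ee_rot: [180.0, -0.0, 98.0]
force: [0.4, -0.1, 0.7]
gripper_width: 27.3
gripper_force: 0.0
```

The fingers closed past the disc width. I'll take a look.

Run:
```python
from h import *
c,f=grab('wrist','w3');cv2.imwrite("pics/w3c.png",np.vstack([f[120:400,120:520],]).repeat(2,0).repeat(2,1)[:560])
print(telemetry.state()['gripper_width'],tool())
```

```text
27.259981808507657 (array([601.36097548, -37.57753153,  36.97217345]), array([1.79994573e+02, 2.36381561e-04, 9.79625677e+01]))
```

View pics/w3c.png

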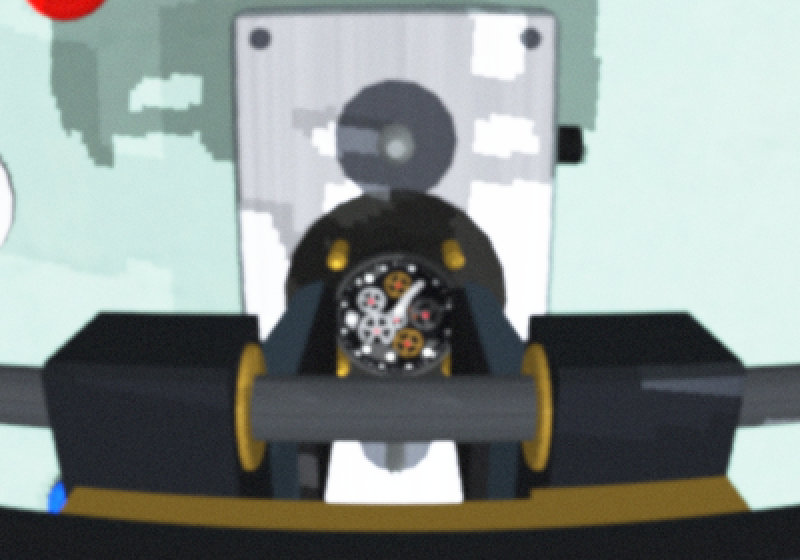

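The movement is still centred between the pins, with the pads right beside it (crop (335..455, 315)), maybe not touching yet. I'll close further.

```bash
python3 -m crank '[{"dx":0,"dy":0,"dz":0,"yaw":0},{"dx":0,"dy":0,"dz":0,"yaw":0},{"dx":0,"dy":0,"dz":0,"yaw":0}]' 0.25 8
python3 - <<'E'
from h import *
c,f=grab('wrist','w4')
a,_=load('w3');P=[601.4,-37.6]
import numpy as np
t=np.deg2rad(8)
for w in (59,37.4,27):
  for z in (29,37,48): print(w,z,[proj(c,[P[0]+s*w/2*np.cos(t),P[1]+s*w/2*np.sin(t),z]).round()[0].tolist() for s in(-1,1)])
E
```

```text
time_s: 4.1
ee_pos: [601.4, -37.5, 37.0]
ee_rot: [180.0, 0.0, 98.0]
force: [-0.6, 0.4, -0.3]
gripper_width: 22.9
gripper_force: 0.0
59 29 [[267.0, 273.0], [369.0, 273.0]]
59 37 [[265.0, 277.0], [370.0, 277.0]]
59 48 [[263.0, 284.0], [373.0, 284.0]]
37.4 29 [[286.0, 273.0], [350.0, 273.0]]
37.4 37 [[285.0, 277.0], [351.0, 277.0]]
37.4 48 [[283.0, 284.0], [353.0, 284.0]]
27 29 [[295.0, 273.0], [341.0, 273.0]]
27 37 [[294.0, 277.0], [342.0, 277.0]]
27 48 [[293.0, 284.0], [343.0, 284.0]]
```

Run:
```python
from h import *
_,a=load('w3');_,b=load('w4')
o=np.hstack([cv2.resize(x[230:380,225:415],None,fx=2.1,fy=3.4,interpolation=cv2.INTER_CUBIC) for x in (a,b)]);cv2.imwrite("pics/w4c.png",o);print(o.shape,telemetry.state())
```

```text
(510, 798, 3) {'time_s': 4.15, 'qpos': array([-4.66692240e+00,  2.81269303e+01,  9.76913086e+01,  3.42883554e-03,
        5.41769340e+01, -1.26347627e+01]), 'qvel': array([-0.04918061, -0.04282226, -0.05742428,  0.0138777 ,  0.0560336 ,
        0.04146717]), 'effort': array([ 8.51851401e-04, -4.63089287e+01, -1.92870051e+01,  5.49450621e-02,
        5.21132501e-02,  6.36147817e-06]), 'ee_pos': array([601.34890104, -37.53456423,  36.98049064]), 'ee_rot': array([ 1.79994682e+02, -1.65720938e-03,  9.79658336e+01]), 'force': array([-0.03988825,  0.25972073,  0.84430815]), 'torque': array([-0.15892572,  0.01890937,  0.00789471]), 'gripper_force': 0.0, 'gripper_width': 22.967993879342973}
```

View pics/w4c.png

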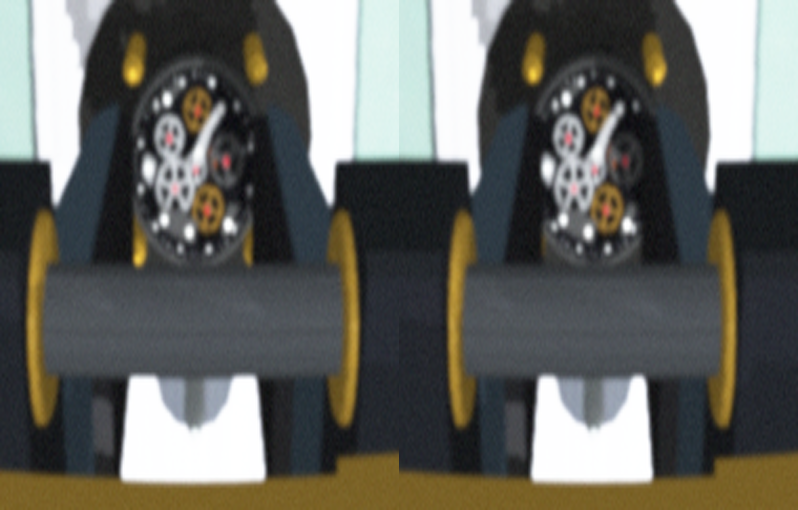

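The pads now cover the disc's edges from above, so the tips are actually above the movement. I'll check the real tip depth with the wrist camera (w2: tip corners about (218,262) and (413,262)).

Run:
```python
from h import *
c,f=load('w2');P=np.array([597.6,-35.2,141.2]);t=np.deg2rad(98.7)
X=np.array([np.cos(t),np.sin(t),0]);Y=np.array([np.sin(t),-np.cos(t),0])
for d in (-15,-8,0,8):
  for x in (-16,0,16): print(d,x,[proj(c,P+x*X+s*45.6*Y+[0,0,-d]).round(0)[0].tolist() for s in (-1,1)])
T=np.array(c["world_from_camera"]);R=np.stack([X,Y,[0,0,-1]],1);print(R.T@(T[:3,3]-P))
c,f=load('w4');P=np.array([601.35,-37.5,37]);t=np.deg2rad(98)
X=np.array([np.cos(t),np.sin(t),0]);Y=np.array([np.sin(t),-np.cos(t),0])
print("now")
for d in (-11,-4,8):
  for x in (-16,0,16): print(d,x,[proj(c,P+x*X+s*11.5*Y+[0,0,-d]).round(0)[0].tolist() for s in (-1,1)])
c,f=load('t2')
```

```text
-15 -16 [[234.0, 313.0], [402.0, 313.0]]
-15 0 [[232.0, 286.0], [405.0, 286.0]]
-15 16 [[230.0, 257.0], [407.0, 257.0]]
-8 -16 [[237.0, 308.0], [400.0, 308.0]]
-8 0 [[235.0, 281.0], [402.0, 281.0]]
-8 16 [[233.0, 253.0], [404.0, 253.0]]
0 -16 [[240.0, 303.0], [397.0, 303.0]]
0 0 [[238.0, 277.0], [399.0, 277.0]]
0 16 [[236.0, 249.0], [400.0, 249.0]]
8 -16 [[242.0, 297.0], [394.0, 297.0]]
8 0 [[240.0, 272.0], [396.0, 272.0]]
8 16 [[239.0, 246.0], [398.0, 246.0]]
[  68.12435689   -0.58702055 -195.84971585]
now
-11 -16 [[297.0, 311.0], [339.0, 311.0]]
-11 0 [[296.0, 284.0], [340.0, 284.0]]
-11 16 [[296.0, 255.0], [340.0, 255.0]]
-4 -16 [[298.0, 306.0], [338.0, 306.0]]
-4 0 [[297.0, 280.0], [339.0, 280.0]]
-4 16 [[297.0, 252.0], [339.0, 251.0]]
8 -16 [[298.0, 298.0], [337.0, 298.0]]
8 0 [[298.0, 273.0], [338.0, 273.0]]
8 16 [[298.0, 246.0], [338.0, 246.0]]
```

Evidence: the scale and rows of the finger edges fit tips about 25-30 mm behind the stated place, and closing to 23 mm met no force. I'll reopen and step down while watching the force.

```bash
Z='python3 -m crank'; 
$Z '[{"dx":0,"dy":0,"dz":0,"yaw":0},{"dx":0,"dy":0,"dz":0,"yaw":0},{"dx":0,"dy":0,"dz":0,"yaw":0},{"dx":0,"dy":0,"dz":0,"yaw":0},{"dx":0,"dy":0,"dz":-0.005,"yaw":0},{"dx":0,"dy":0,"dz":0,"yaw":0}]' 0.65 8
$Z '[{"dx":0,"dy":0,"dz":-0.002,"yaw":0},{"dx":0,"dy":0,"dz":0,"yaw":0}]'
$Z '[{"dx":0,"dy":0,"dz":-0.002,"yaw":0},{"dx":0,"dy":0,"dz":0,"yaw":0}]'
```

```text
time_s: 4.9
ee_pos: [600.9, -37.5, 32.5]
ee_rot: [-179.9, -0.0, 98.0]
force: [-0.3, 0.2, 0.1]
gripper_width: 59.5
gripper_force: 0.0
time_s: 5.15
ee_pos: [601.3, -37.6, 31.2]
ee_rot: [-180.0, -0.0, 98.0]
force: [-0.5, 0.4, -0.1]
gripper_width: 59.3
gripper_force: 0.0
time_s: 5.4
ee_pos: [601.3, -37.6, 29.7]
ee_rot: [-180.0, -0.0, 98.0]
force: [0.1, -0.6, -0.3]
gripper_width: 59.2
gripper_force: 0.0
```

At z=29.7 the stated tips would already be in the deck, with no contact. So the tips do sit higher, and I keep stepping.

```bash
Z='python3 -m crank'; 
$Z '[{"dx":0,"dy":0,"dz":-0.003,"yaw":0},{"dx":0,"dy":0,"dz":-0.003,"yaw":0},{"dx":0,"dy":0,"dz":0,"yaw":0}]' 0.65 8
$Z '[{"dx":0,"dy":0,"dz":-0.003,"yaw":0},{"dx":0,"dy":0,"dz":-0.003,"yaw":0},{"dx":0,"dy":0,"dz":0,"yaw":0}]'
$Z '[{"dx":0,"dy":0,"dz":0,"yaw":0},{"dx":0,"dy":0,"dz":0,"yaw":0},{"dx":0,"dy":0,"dz":0,"yaw":0},{"dx":0,"dy":0,"dz":0,"yaw":0}]' 0.36 5
python3 - <<'E'
from h import *
c,f=grab('wrist','w5');s,g=grab('scene','s5');print(proj(s,[[601,-37.5,41]]))
a=cv2.resize(f[220:380,225:415],None,fx=2.1,fy=3.4,interpolation=cv2.INTER_CUBIC)
b=cv2.resize(g[180:270,290:390],None,fx=4,fy=4,interpolation=cv2.INTER_CUBIC)
o=np.zeros((544,799,3),np.uint8);o[:,:399]=a;o[:360,399:]=b;cv2.imwrite("pics/w5c.png",o)
E
```

```text
time_s: 5.78
ee_pos: [601.1, -37.5, 24.7]
ee_rot: [-180.0, -0.0, 98.0]
force: [0.4, -0.7, -0.0]
gripper_width: 59.6
gripper_force: 0.0
time_s: 6.15
ee_pos: [601.1, -37.6, 19.9]
ee_rot: [-180.0, -0.0, 98.0]
force: [-0.2, 0.2, -0.9]
gripper_width: 59.1
gripper_force: 0.0
time_s: 6.65
ee_pos: [601.4, -37.5, 20.2]
ee_rot: [180.0, 0.0, 98.0]
force: [-0.8, -0.5, 0.4]
gripper_width: 32.9
gripper_force: 0.0
[[335.32054226 228.39871712]]
```

View pics/w5c.png

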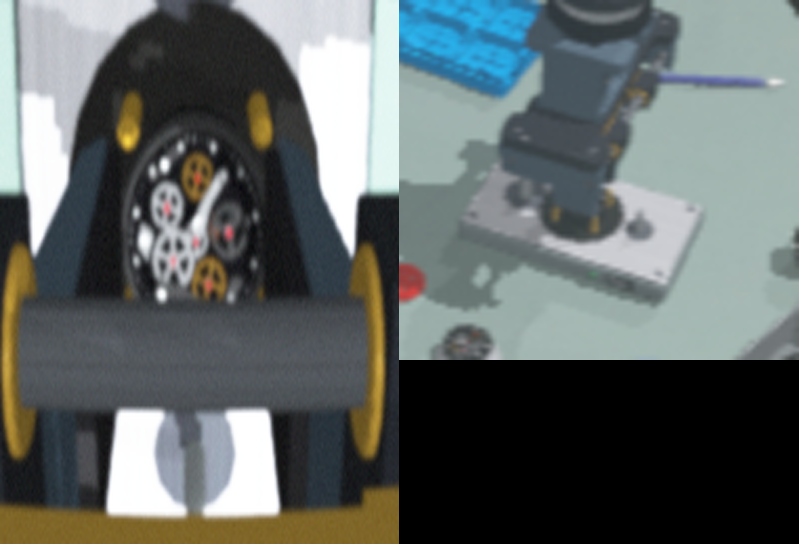

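Left: disc (195,215) between the pads, not yet held. Right (scene): the finger tips stand just above the disc. Tips are therefore about 25 mm or more behind the stated place; I keep stepping down with closing tests.

```bash
Z='python3 -m crank'; 
$Z '[{"dx":0,"dy":0,"dz":0,"yaw":0},{"dx":0,"dy":0,"dz":0,"yaw":0},{"dx":0,"dy":0,"dz":-0.005,"yaw":0},{"dx":0,"dy":0,"dz":0,"yaw":0}]' 0.5 5
$Z '[{"dx":0,"dy":0,"dz":0,"yaw":0},{"dx":0,"dy":0,"dz":0,"yaw":0},{"dx":0,"dy":0,"dz":0,"yaw":0}]' 0.36 5
$Z '[{"dx":0,"dy":0,"dz":0,"yaw":0},{"dx":0,"dy":0,"dz":0,"yaw":0},{"dx":0,"dy":0,"dz":-0.005,"yaw":0},{"dx":0,"dy":0,"dz":0,"yaw":0}]' 0.5 5
$Z '[{"dx":0,"dy":0,"dz":0,"yaw":0},{"dx":0,"dy":0,"dz":0,"yaw":0},{"dx":0,"dy":0,"dz":0,"yaw":0}]' 0.36 5
```

```text
time_s: 7.25
ee_pos: [601.0, -37.6, 15.7]
ee_rot: [-179.9, -0.0, 98.0]
force: [-0.1, -0.8, -0.5]
gripper_width: 45.2
gripper_force: 0.0
time_s: 7.62
ee_pos: [601.6, -37.6, 16.6]
ee_rot: [180.0, 0.0, 98.0]
force: [-0.5, 0.3, 2.1]
gripper_width: 32.9
gripper_force: 1.4
time_s: 8.12
ee_pos: [600.8, -37.5, 11.5]
ee_rot: [-179.9, -0.0, 98.0]
force: [0.1, 0.3, -0.5]
gripper_width: 45.6
gripper_force: 0.0
time_s: 8.5
ee_pos: [601.5, -37.6, 12.2]
ee_rot: [180.0, 0.0, 98.0]
force: [-0.4, 0.2, -0.6]
gripper_width: 37.2
gripper_force: 5.0
```

The grip finds the rim at 37.2 mm. Tip = TCP + about 25.5 mm. One step deeper, then a firm grip and lift.

```bash
Z='python3 -m crank'; 
$Z '[{"dx":0,"dy":0,"dz":0,"yaw":0},{"dx":0,"dy":0,"dz":0,"yaw":0},{"dx":0,"dy":0,"dz":-0.003,"yaw":0},{"dx":0,"dy":0,"dz":0,"yaw":0}]' 0.48 12
$Z '[{"dx":0,"dy":0,"dz":0,"yaw":0},{"dx":0,"dy":0,"dz":0,"yaw":0},{"dx":0,"dy":0,"dz":0,"yaw":0},{"dx":0,"dy":0,"dz":0,"yaw":0},{"dx":0,"dy":0,"dz":0.01,"yaw":0},{"dx":0,"dy":0,"dz":0.02,"yaw":0},{"dx":0,"dy":0,"dz":0.05,"yaw":0},{"dx":0,"dy":0,"dz":0.05,"yaw":0},{"dx":0,"dy":0,"dz":0,"yaw":0}]' 0.3 12
```

```text
time_s: 9.0
ee_pos: [601.1, -37.5, 9.5]
ee_rot: [-180.0, -0.0, 98.0]
force: [0.5, -0.8, -0.6]
gripper_width: 44.0
gripper_force: 0.0
time_s: 10.12
ee_pos: [603.7, -37.8, 118.7]
ee_rot: [179.5, 0.1, 98.0]
force: [0.0, 0.4, -0.7]
gripper_width: 36.7
gripper_force: 12.0
```

Held. Now to the box centre (about (534,-270), top-camera corners plus the station offset), where there's a free gap between the two old rejects, with yaw to match the box (-11).

```bash
Z='python3 -m crank'; 
$Z '[{"dx":-0.0168,"dy":-0.0581,"dz":0,"yaw":-0.76},{"dx":-0.0168,"dy":-0.0581,"dz":0,"yaw":-0.76},{"dx":-0.0168,"dy":-0.0581,"dz":0,"yaw":-0.76},{"dx":-0.0168,"dy":-0.0581,"dz":0,"yaw":-0.76},{"dx":-0.0168,"dy":-0.0581,"dz":0,"yaw":-0.76},{"dx":0,"dy":0,"dz":0,"yaw":0},{"dx":0,"dy":0,"dz":0,"yaw":0}]'
python3 - <<'E'
from meas import *
c,f=grab('wrist','w6');P,r=tool();print(P,r)
print(proj(c,[[534,-270,40]]))
g=cv2.cvtColor(f,cv2.COLOR_BGR2HSV)
# box: low-sat mid grey region, connected
h=g.astype(int);m=((h[...,1]<45)&(h[...,2]>40)&(h[...,2]<170)).astype(np.uint8);m[262:]=0
n,l,st,ce=cv2.connectedComponentsWithStats(m)
for i in range(1,n):
    if st[i,4]>800: print(st[i],ce[i].round(),[on(c,p,40)[0].round().tolist()[:2] for p in cv2.boxPoints(cv2.minAreaRect(np.argwhere(l==i)[:,::-1].astype(np.float32)))])
E
```

```text
time_s: 11.0
ee_pos: [533.6, -269.3, 113.4]
ee_rot: [-179.9, -0.1, 79.0]
force: [0.1, -0.0, -0.6]
gripper_width: 36.5
gripper_force: 12.0
[ 533.95076461 -268.87633067  113.53978761] [-1.79947094e+02 -4.64261022e-02  7.90116022e+01]
[[318.3453102  245.39618188]]
[ 105    0  139   92 3712] [177.  35.] [[391.0, -112.0], [400.0, -29.0], [515.0, -74.0], [502.0, -146.0]]
[   0   34   67  155 6793] [ 24. 112.] [[243.0, -155.0], [270.0, -2.0], [357.0, -44.0], [331.0, -179.0]]
[132  60  61  81 903] [158.  99.] [[405.0, -154.0], [422.0, -94.0], [470.0, -115.0], [454.0, -172.0]]
[ 539   61   92  171 2991] [565. 146.] [[705.0, -165.0], [795.0, -148.0], [838.0, -314.0], [733.0, -313.0]]
[430 103  59  51 889] [455. 129.] [[627.0, -195.0], [652.0, -173.0], [688.0, -204.0], [662.0, -228.0]]
[ 227  160  157  102 2409] [276. 189.] [[479.0, -198.0], [589.0, -194.0], [594.0, -269.0], [479.0, -275.0]]
[ 319  174   69   88 3195] [361. 210.] [[530.0, -279.0], [547.0, -215.0], [594.0, -227.0], [579.0, -292.0]]
```

The box mask spans x 479 to about 591 with its near edge at y of about -198, so the centre is near (535,-266). That agrees, so I lower and release.

```bash
Z='python3 -m crank'; 
$Z '[{"dx":0,"dy":0.002,"dz":-0.04,"yaw":0},{"dx":0,"dy":0,"dz":-0.04,"yaw":0},{"dx":0,"dy":0,"dz":-0.03,"yaw":0},{"dx":0,"dy":0,"dz":-0.02,"yaw":0},{"dx":0,"dy":0,"dz":-0.009,"yaw":0},{"dx":0,"dy":0,"dz":0,"yaw":0},{"dx":0,"dy":0,"dz":0,"yaw":0}]'
$Z '[{"dx":0,"dy":0,"dz":0,"yaw":0},{"dx":0,"dy":0,"dz":0,"yaw":0},{"dx":0,"dy":0,"dz":0,"yaw":0},{"dx":0,"dy":0,"dz":0.04,"yaw":0},{"dx":0,"dy":0,"dz":0.06,"yaw":0},{"dx":0,"dy":0,"dz":0.04,"yaw":0},{"dx":0,"dy":0,"dz":0,"yaw":0},{"dx":0,"dy":0,"dz":0,"yaw":0}]' 0.52
```

```text
time_s: 11.92
ee_pos: [534.9, -268.6, 3.5]
ee_rot: [179.9, 0.0, 79.0]
force: [-0.7, 0.3, -1.4]
gripper_width: 36.9
gripper_force: 12.0
time_s: 12.92
ee_pos: [533.4, -268.0, 113.7]
ee_rot: [-179.9, -0.0, 79.0]
force: [-0.8, 1.0, -0.8]
gripper_width: 47.5
gripper_force: 0.0
```

Released. Now above the stand, with a look from there.

```bash
Z='python3 -m crank'; 
$Z '[{"dx":-0.0227,"dy":0.0593,"dz":0,"yaw":0.76},{"dx":-0.0227,"dy":0.0593,"dz":0,"yaw":0.76},{"dx":-0.0227,"dy":0.0593,"dz":0,"yaw":0.76},{"dx":-0.0227,"dy":0.0593,"dz":0,"yaw":0.76},{"dx":-0.0227,"dy":0.0593,"dz":0,"yaw":0.76},{"dx":0,"dy":0,"dz":0,"yaw":0},{"dx":0,"dy":0,"dz":0,"yaw":0},{"dx":0,"dy":0,"dz":0,"yaw":0}]'
python3 - <<'E'
from meas import *
t,g=grab('top','t7');print("reject top-view diff in box:",)
c,f=grab('wrist','w7');P,r=tool();print(P,r)
for z in (21,20.5,21.5):print(ellfit('w7',proj(c,[443,-30,21])[0],18.7,z))
print(ellfit('w7',proj(c,[443,-31,2])[0],24,4,dark=False))
# disc via dark mask
p=proj(c,[443,-30,21])[0].astype(int);m=(cv2.cvtColor(f,cv2.COLOR_BGR2GRAY)<95)&((np.hypot(*(np.indices(f.shape[:2])[::-1]-p[:,None,None])))<36)
(x,y),R=cv2.minEnclosingCircle(np.argwhere(cv2.morphologyEx(m.astype(np.uint8),cv2.MORPH_OPEN,np.ones((5,5))))[:,::-1].astype(np.float32));print(on(c,(x,y),20.5),R,p)
E
```

```text
time_s: 13.92
ee_pos: [443.7, -32.1, 114.1]
ee_rot: [-180.0, 0.0, 97.9]
force: [-0.4, -0.1, -0.1]
gripper_width: 47.2
gripper_force: 0.0
reject top-view diff in box:
[443.68858525 -32.06080015 114.28277836] [-1.79981168e+02  1.76327504e-03  9.78653928e+01]
(array([442.68, -29.45]), 18.03, 98)
(array([442.72, -29.6 ]), 18.12, 98)
(array([442.66, -29.37]), 18.05, 102)
(array([442.93, -30.71]), 23.45, 66)
[[442.33858722 -29.43369201  20.5       ]] 21.972883224487305 [317 236]
```

Movement at (442.7,-29.6), stand centre (442.9,-30.7): consistent. I'll grasp with the same depth below the rim as before.

```bash
Z='python3 -m crank'; 
$Z '[{"dx":-0.0005,"dy":0.0018,"dz":-0.05,"yaw":0.02},{"dx":0,"dy":0,"dz":-0.05,"yaw":0},{"dx":0,"dy":0,"dz":-0.03,"yaw":0},{"dx":0,"dy":0,"dz":-0.015,"yaw":0},{"dx":0,"dy":0,"dz":-0.009,"yaw":0},{"dx":0,"dy":0,"dz":0,"yaw":0},{"dx":0,"dy":0,"dz":0,"yaw":0}]' 0.55
$Z '[{"dx":0,"dy":0,"dz":0,"yaw":0},{"dx":0,"dy":0,"dz":0,"yaw":0},{"dx":0,"dy":0,"dz":0,"yaw":0},{"dx":0,"dy":0,"dz":0,"yaw":0},{"dx":0,"dy":0,"dz":0,"yaw":0}]' 0.3 12
```

```text
time_s: 14.9
ee_pos: [443.7, -29.8, -7.9]
ee_rot: [179.9, 0.0, 98.1]
force: [-0.5, 0.4, 0.1]
gripper_width: 50.0
gripper_force: 0.0
time_s: 15.52
ee_pos: [443.3, -29.7, -8.2]
ee_rot: [180.0, 0.0, 98.1]
force: [-1.1, 0.3, 5.6]
gripper_width: 36.6
gripper_force: 12.0
```

```bash
Z='python3 -m crank'; 
$Z '[{"dx":0,"dy":0,"dz":0.01,"yaw":0},{"dx":0,"dy":0,"dz":0.025,"yaw":0},{"dx":0,"dy":0,"dz":0.04,"yaw":0},{"dx":0.0493,"dy":-0.0024,"dz":0,"yaw":0},{"dx":0.0493,"dy":-0.0024,"dz":0,"yaw":0},{"dx":0.0493,"dy":-0.0024,"dz":0,"yaw":0},{"dx":0.0493,"dy":-0.0024,"dz":0,"yaw":0},{"dx":0,"dy":0,"dz":-0.02,"yaw":0},{"dx":0,"dy":0,"dz":-0.014,"yaw":0},{"dx":0,"dy":0,"dz":0,"yaw":0}]'
python3 -m crank '[{"dx":0,"dy":0,"dz":0,"yaw":0},{"dx":0,"dy":0,"dz":0,"yaw":0}]'
python3 - <<'E'
from meas import *
c,f=grab('wrist','w8');P,r=tool();print(P,r)
zt=P[2]+24+4.5
q=proj(c,[P[0],P[1],zt])[0];print(q)
for z in (zt,):print("disc",ellfit('w8',q,18.7,z), ellfit('w8',q,18.0,z))
for p in pins('w8',39.5,(270,210,370,330)):print(p)
c2,f2=load('w5');
for p in pins('w5',39.5,(270,210,370,330)):print('w5',p)
E
```

```text
time_s: 16.77
ee_pos: [598.2, -37.2, 22.7]
ee_rot: [-179.8, -0.1, 98.1]
force: [-0.3, -0.2, -0.3]
gripper_width: 36.6
gripper_force: 12.0
time_s: 17.02
ee_pos: [600.8, -37.4, 24.9]
ee_rot: [179.9, 0.0, 98.1]
force: [0.2, 0.4, 0.7]
gripper_width: 36.6
gripper_force: 12.0
[600.84386532 -37.41333444  24.86302449] [1.79935768e+02 1.30529178e-02 9.80621714e+01]
[318.3084682  296.67260205]
disc (array([601.29, -36.89]), 15.13, 40) (array([601.04, -35.46]), 14.21, 32)
([583.2, -21.7, 39.5], [288.1, 253.3], np.int32(119))
([613.8, -17.4, 39.5], [349.0, 253.4], np.int32(131))
([592.1, -37.8, 39.5], [301.4, 285.0], np.int32(102))
([609.3, -44.4, 39.5], [332.3, 300.8], np.int32(127))
w5 ([583.2, -22.0, 39.5], [286.2, 256.0], np.int32(146))
w5 ([613.8, -17.4, 39.5], [348.6, 255.4], np.int32(137))
w5 ([600.0, -27.6, 39.5], [318.1, 271.1], np.int32(106))
w5 ([605.6, -43.0, 39.5], [324.7, 300.7], np.int32(102))
```

Held disc about (601.2,-37), station washers and ring midpoint (600.8,-37.3): aligned within the 1.3 mm play. Lowering with a force check.

```bash
Z='python3 -m crank'; 
$Z '[{"dx":0,"dy":0,"dz":-0.004,"yaw":0},{"dx":0,"dy":0,"dz":-0.004,"yaw":0},{"dx":0,"dy":0,"dz":-0.003,"yaw":0},{"dx":0,"dy":0,"dz":0,"yaw":0},{"dx":0,"dy":0,"dz":0,"yaw":0}]'
$Z '[{"dx":0,"dy":0,"dz":-0.002,"yaw":0},{"dx":0,"dy":0,"dz":-0.0015,"yaw":0},{"dx":0,"dy":0,"dz":0,"yaw":0},{"dx":0,"dy":0,"dz":0,"yaw":0}]'
$Z '[{"dx":0,"dy":0,"dz":-0.0015,"yaw":0},{"dx":0,"dy":0,"dz":0,"yaw":0},{"dx":0,"dy":0,"dz":0,"yaw":0}]'
```

```text
time_s: 17.7
ee_pos: [600.7, -37.4, 15.4]
ee_rot: [180.0, 0.0, 98.1]
force: [-0.5, -0.4, -0.2]
gripper_width: 36.6
gripper_force: 12.0
time_s: 18.2
ee_pos: [601.3, -37.4, 12.8]
ee_rot: [179.9, 0.0, 98.1]
force: [1.5, -0.6, 1.4]
gripper_width: 36.7
gripper_force: 12.0
time_s: 18.58
ee_pos: [601.5, -37.4, 11.9]
ee_rot: [179.9, 0.0, 98.1]
force: [1.9, 1.4, 4.0]
gripper_width: 36.7
gripper_force: 12.0
```

Contact at the predicted height (11.8). Release, lift, look.

```bash
Z='python3 -m crank'; 
$Z '[{"dx":0,"dy":0,"dz":0,"yaw":0},{"dx":0,"dy":0,"dz":0,"yaw":0},{"dx":0,"dy":0,"dz":0,"yaw":0},{"dx":0,"dy":0,"dz":0.03,"yaw":0},{"dx":0,"dy":0,"dz":0.06,"yaw":0},{"dx":0,"dy":0,"dz":0.0725,"yaw":0},{"dx":0,"dy":0,"dz":0,"yaw":0},{"dx":0,"dy":0,"dz":0,"yaw":0}]' 0.5
python3 - <<'E'
from meas import *
c,f=grab('wrist','w9');P,r=tool();print(P,r)
for p in pins('w9'):print(p)
print("ring",ellfit("w9",proj(c,[601,-37,24])[0],30,24)); 
print("thickw",ellfit("w9",proj(c,[594.3,9.3,24])[0],15,24));print("thinw",ellfit("w9",proj(c,[607.3,-83.9,24])[0],10,24))
for n in('w2','w9'):
  cc,_=load(n)
  for z in (41,42): print(n,"disc",[ellfit(n,proj(cc,[601,-37,z])[0],R,z,dark=d) for R in (17,18.7) for d in (True,False)])
c2,f2=load('w2')
o=np.hstack([cv2.resize(x[195:280,280:365],(390,390),interpolation=cv2.INTER_CUBIC) for x in (f2,f)])
t,_=load('t2');_,a=load('t2');g=grab('top','t9')[1]
b=np.hstack([cv2.resize(x[195:265,385:465],(390,200),interpolation=cv2.INTER_CUBIC) for x in (a,g)])
cv2.imwrite('pics/w9c.png',np.vstack([o,b]))
E
```

```text
time_s: 19.58
ee_pos: [599.8, -37.4, 140.7]
ee_rot: [-179.9, -0.0, 98.1]
force: [1.3, -0.4, -0.7]
gripper_width: 45.6
gripper_force: 0.0
[599.42659313 -37.33743109 139.82797143] [-1.79821062e+02 -3.80095523e-02  9.80626843e+01]
([583.2, -23.3, 39.5], [300.0, 217.1], np.int32(47))
([614.4, -18.8, 39.5], [338.7, 217.0], np.int32(47))
([591.8, -30.9, 39.5], [309.1, 227.7], np.int32(10))
([592.5, -34.9, 39.5], [309.4, 232.5], np.int32(11))
([609.3, -38.9, 39.5], [328.9, 240.0], np.int32(39))
([587.3, -54.9, 39.5], [299.9, 255.0], np.int32(44))
([619.0, -50.1, 39.5], [338.4, 254.6], np.int32(48))
ring (array([600.76, -37.49]), 32.48, 88)
thickw (array([594.19,   9.31]), 16.6, 82)
thinw (array([607.47, -83.92]), 10.97, 92)
w2 disc [(array([600.95, -37.23]), 15.32, 76), (array([601.47, -35.59]), 14.39, 40), (array([600.73, -37.01]), 15.85, 37), (array([603.1 , -35.53]), 16.36, 48)]
w2 disc [(array([600.85, -36.88]), 15.32, 77), (array([601.46, -35.42]), 14.37, 42), (array([600.67, -36.69]), 15.92, 45), (array([601.92, -36.9 ]), 16.78, 99)]
w9 disc [(array([601.09, -38.48]), 14.6, 57), (array([600.68, -34.73]), 15.3, 38), (array([602.64, -37.3 ]), 16.17, 44), (array([601.31, -35.1 ]), 15.99, 60)]
w9 disc [(array([601.31, -37.23]), 16.2, 105), (array([600.81, -34.42]), 15.27, 38), (array([601.84, -37.66]), 15.55, 53), (array([601.33, -35.17]), 16.05, 57)]
```

View pics/w9c.png

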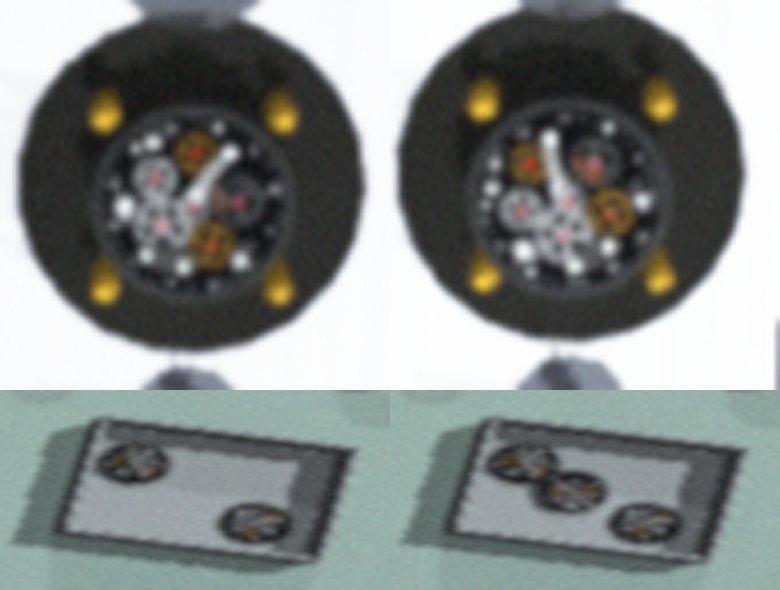

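Left pair: the new movement (right, about (570,200)) sits flat and centred between the four pins exactly like the old one. Bottom right: the failed one is in the box at (570,493). Now the hood: move over it and measure.

```bash
Z='python3 -m crank'; 
$Z '[{"dx":-0.0119,"dy":0.0655,"dz":0,"yaw":-0.9},{"dx":-0.0119,"dy":0.0655,"dz":0,"yaw":-0.9},{"dx":-0.0119,"dy":0.0655,"dz":0,"yaw":-0.9},{"dx":-0.0119,"dy":0.0655,"dz":0,"yaw":-0.9},{"dx":-0.0119,"dy":0.0655,"dz":0,"yaw":-0.9},{"dx":-0.0119,"dy":0.0655,"dz":0,"yaw":-0.9},{"dx":0,"dy":0,"dz":0,"yaw":0},{"dx":0,"dy":0,"dz":0,"yaw":0},{"dx":0,"dy":0,"dz":0,"yaw":0}]'
python3 - <<'E'
from meas import *
c,f=grab('wrist','wa');P,r=tool();print(P,r)
h=cv2.cvtColor(f,cv2.COLOR_BGR2HSV).astype(int)
m=((h[...,1]<28)&(h[...,2]>150)).astype(np.uint8);m[262:]=0
n,l,st,ce=cv2.connectedComponentsWithStats(m)
print("expect",proj(c,[[544,277,56],[544,277,30],[559,322,8],[529,232,8]]).round())
for i in range(1,n):
    if st[i,4]>60: print(st[i],ce[i].round(1))
d=(h[...,2]<70).astype(np.uint8);p=proj(c,[544,277,56])[0].astype(int);M=np.zeros_like(d);M[p[1]-60:p[1]+60,p[0]-45:p[0]+45]=1
n,l,st,ce=cv2.connectedComponentsWithStats(d*M)
for i in range(1,n):
    if st[i,4]>30:
        rr=cv2.minAreaRect(np.argwhere(l==i)[:,::-1].astype(np.float32));print("dark",st[i],ce[i].round(1),[on(c,q,56)[0].round(1).tolist()[:2] for q in cv2.boxPoints(rr)])
E
```

```text
time_s: 20.8
ee_pos: [543.6, 275.6, 140.7]
ee_rot: [-180.0, 0.1, 71.0]
force: [1.3, -0.1, 0.1]
gripper_width: 45.4
gripper_force: 0.0
[543.72993706 275.62578599 141.00034064] [-1.79974821e+02  4.88640349e-02  7.09739445e+01]
expect [[317. 239.]
 [317. 232.]
 [317. 174.]
 [318. 276.]]
[  0   0  25  34 610] [10.3 12.7]
[  194     0   446   262 41570] [439.3 126.4]
[264   0  19  27 206] [272.7  12.9]
[425   0  23   8  83] [435.    2.2]
[587   0  16  10  63] [594.6   3.4]
[608   0  32  26 332] [627.7   8.5]
[338  25  17  15  95] [346.1  31.6]
[490 146  14  16  61] [497.8 152.6]
[233 151  66  47 736] [265.6 171.1]
[130 155  54  50 701] [155.3 173.3]
[193 159  13   9  62] [198.7 163.6]
[ 188  182   66   80 1960] [222.8 222.7]
[ 97 188  20  43 226] [108.  206.9]
[156 210  18  17 118] [165.9 218.8]
[160 229  16  13  77] [167.9 235.9]
[142 239  13  12  67] [148.5 244.2]
[143 251  13  11  61] [148.5 256.7]
dark [ 309  202   20   61 1051] [318.1 230.6] [[531.0, 261.8], [547.8, 306.4], [561.0, 301.5], [544.7, 256.6]]
```

```bash
python3 - <<'E'
import re
s=open('meas.py').read()
s=s.replace("dark=True):","dark=True,sat=False,arc=None):").replace("P0=on(c,px,z)","if sat: g=cv2.GaussianBlur(cv2.cvtColor(f,cv2.COLOR_BGR2HSV)[...,1],(3,3),0).astype(np.float32)\n    P0=on(c,px,z)").replace("        Q=P0","        if arc and abs((a-np.deg2rad(arc[0])+np.pi)%(2*np.pi)-np.pi)>np.deg2rad(arc[1]): continue\n        Q=P0")
open('meas.py','w').write(s)
E
python3 - <<'E'
from meas import *
c,f=load('wa')
for nm,x,y,z,R,a in [("broad",561.6,324,8,16,70),("narrow",529.5,236,8,10.5,250),("drumtop",545.5,280,30,32,None)]:
  for t in range(2):
    arcs=(a,110) if a else None
    r=ellfit('wa',proj(c,[x,y,z])[0],R,z,sat=True,arc=arcs);x,y=r[0];print(nm,r)
for nm,x,y,R in [("bh",561.6,324,5.75),("nh",529.5,236,3.75)]: print(nm,ellfit('wa',proj(c,[x,y,8])[0],R,8,dark=True))
p=proj(c,[[561.6,324,8],[529.5,236,8],[545.5,280,56]]);print(p)
g=cv2.cvtColor(f,cv2.COLOR_BGR2GRAY)
x,y=p[0].astype(int);print(g[y-16:y+17:2,x-16:x+17:2])
print(g[262:290:2,300:336:2])
E
```

```text
broad (array([561.73, 322.23]), 16.16, 58)
broad (array([561.68, 322.25]), 16.09, 66)
narrow (array([529.61, 234.35]), 10.65, 60)
narrow (array([529.72, 234.21]), 10.56, 63)
drumtop (array([545.72, 278.53]), 32.38, 68)
drumtop (array([545.61, 278.2 ]), 32.33, 68)
bh (array([561.75, 322.66]), 5.57, 100)
nh (array([529.98, 235.18]), 3.69, 78)
[[318.93058914 170.77824825]
 [316.98414819 272.25890498]
 [318.01622251 234.66723713]]
[[153 155 161 188 183 164 163 181 184 188 202 218 226 229 231 229 229]
 [157 157 157 157 156 186 229 247 249 249 249 246 232 223 227 230 229]
 [180 155 152 156 195 247 253 254 254 254 254 254 253 250 242 229 227]
 [201 150 152 202 238 253 254 254 254 254 254 254 254 254 254 246 230]
 [169 154 231 252 253 254 254 254 254 254 254 254 254 254 254 253 241]
 [161 207 252 254 254 254 254 254 254 254 254 254 254 254 254 254 253]
 [163 241 253 254 254 254 254 252 243 235 239 251 254 254 254 254 254]
 [176 248 253 254 254 254 251 230 215 213 207 204 249 253 254 254 254]
 [209 251 254 254 254 254 240 217 217 216 187 149 229 253 254 254 254]
 [227 253 254 254 254 253 232 
[... 889 characters left out ...]
254 254 239 227 229 230]
 [213 215 206 171 246 254 254 247 194 164 176 242 254 254 248 231 227 229]
 [217 214 212 208 249 254 254 229 137 130 134 229 253 254 252 232 227 229]
 [215 216 213 216 247 254 254 245 174 137 166 242 254 254 249 230 228 229]
 [216 217 217 216 240 253 254 254 246 236 245 253 254 254 243 228 228 229]
 [219 218 215 216 226 248 253 254 254 254 254 254 254 250 231 228 227 228]
 [227 227 223 215 215 229 248 253 253 254 254 253 247 232 228 226 228 230]
 [228 230 224 221 221 219 229 240 244 247 244 238 232 227 229 228 228 229]
 [230 230 229 228 225 225 227 228 227 230 229 228 227 229 230 230 228 227]
 [232 230 229 228 226 225 225 228 228 226 228 229 229 228 230 230 229 229]]
```

Holes found at (561.75,322.66) R 5.6 and (530.0,235.2) R 3.7 (expected 5.75, 3.75). Spacing is 93.1-93.7 (94), the drum fit agrees: hood centre (545.8,278.5), yaw -20. The broad lug is at +y, as the station needs. Grasp the bar.

```bash
Z='python3 -m crank'; 
$Z '[{"dx":0.0025,"dy":0.0035,"dz":-0.05,"yaw":-0.19},{"dx":0,"dy":0,"dz":-0.05,"yaw":0},{"dx":0,"dy":0,"dz":-0.03,"yaw":0},{"dx":0,"dy":0,"dz":-0.02,"yaw":0},{"dx":0,"dy":0,"dz":-0.01,"yaw":0},{"dx":0,"dy":0,"dz":0,"yaw":0},{"dx":0,"dy":0,"dz":0,"yaw":0}]' 0.45
$Z '[{"dx":0,"dy":0,"dz":-0.003,"yaw":0},{"dx":0,"dy":0,"dz":-0.002,"yaw":0},{"dx":0,"dy":0,"dz":0,"yaw":0},{"dx":0,"dy":0,"dz":0,"yaw":0}]'
```

```text
time_s: 21.72
ee_pos: [546.4, 280.1, 14.4]
ee_rot: [179.9, -0.1, 70.1]
force: [0.3, 0.9, 0.6]
gripper_width: 40.9
gripper_force: 0.0
time_s: 22.22
ee_pos: [545.6, 279.8, 9.4]
ee_rot: [180.0, -0.0, 70.1]
force: [0.2, -0.6, -0.4]
gripper_width: 40.9
gripper_force: 0.0
```

```bash
Z='python3 -m crank'; 
$Z '[{"dx":0,"dy":0,"dz":0,"yaw":0},{"dx":0,"dy":0,"dz":0,"yaw":0},{"dx":0,"dy":0,"dz":0,"yaw":0},{"dx":0,"dy":0,"dz":0,"yaw":0},{"dx":0,"dy":0,"dz":0,"yaw":0},{"dx":0,"dy":0,"dz":0,"yaw":0}]' 0 40
```

```text
time_s: 22.98
ee_pos: [545.8, 279.8, 9.4]
ee_rot: [180.0, -0.0, 70.1]
force: [0.6, 0.1, -0.3]
gripper_width: 12.0
gripper_force: 40.0
```

Gripped (12.0 mm). Now measure the broad lug in hand, and compare with the thick peg's washer in w4/w5, taken from nearly the same camera distance, so calibration bias cancels.

Run:
```python
from meas import *
c,f=grab('wrist','wb');P,r=tool();print(P,r)
def loc(P,yaw,q):
    t=np.deg2rad(yaw);d=np.array(q)-P[:2];return (d@[np.cos(t),np.sin(t)]).round(2),(d@[np.sin(t),-np.cos(t)]).round(2)
for nm,R,kw in [("bh",5.75,{}),("blug",16,dict(sat=True,arc=(70,110)))]:
    q=np.array([561.7,322.4])
    for _ in range(3): e=ellfit('wb',proj(c,[*q,8])[0],R,8,**kw);q=e[0]
    print(nm,e,loc(np.array([545.75,279.75]),70.05,q))
print(proj(c,[529.8,234.8,8]))
for n,P in (("w3",(601.3,-37.55)),("w4",(601.3,-37.55)),("w5",(601.25,-37.55)),("w8",(600.8,-37.4))):
    c,f=load(n);T=np.array(c["world_from_camera"]);q=np.array([594.3,9.3])
    for _ in range(3): e=ellfit(n,proj(c,[*q,24])[0],16.6,24);q=e[0]
    print(n,"thickw",e,loc(np.array(P),98.0,q),"camz",T[2,3].round(1))
    q=np.array([607.3,-83.9]); print("ring",ellfit(n,proj(c,[600.8,-37.3,24])[0],32.5,24,arc=(98,80)))
```

```text
[545.75734199 279.81894549   9.43372721] [ 1.79977434e+02 -8.96455496e-03  7.01179191e+01]
bh (array([560.86, 322.9 ]), 5.74, 113) (np.float64(45.72), np.float64(-0.52))
blug (array([560.69, 323.25]), 15.74, 73) (np.float64(45.99), np.float64(-0.8))
[[318.09882279 349.53915415]]
w3 thickw (array([594.38,   9.44]), 16.99, 85) (np.float64(47.5), np.float64(-0.31)) camz 233.0
ring (array([600.9, -37. ]), 32.73, 48)
w4 thickw (array([594.42,   9.49]), 16.99, 79) (np.float64(47.54), np.float64(-0.27)) camz 233.1
ring (array([600.75, -36.9 ]), 32.65, 40)
w5 thickw (array([594.42,   9.32]), 17.09, 99) (np.float64(47.36), np.float64(-0.24)) camz 216.3
ring (array([600.8 , -36.98]), 32.83, 44)
w8 thickw (array([594.37,   9.39]), 17.05, 91) (np.float64(47.23), np.float64(0.14)) camz 221.0
ring (array([600.7, -36.7]), 32.69, 31)
```

Run:
```python
from meas import *
c,f=load('wb')
t=np.deg2rad(70.05);P=np.array([545.75,279.75]);L=lambda q:((np.array(q)-P)@[np.cos(t),np.sin(t)]).round(2),((np.array(q)-P)@[np.sin(t),-np.cos(t)]).round(2)
L=lambda q:np.round([(np.array(q)-P)@[np.cos(t),np.sin(t)],(np.array(q)-P)@[np.sin(t),-np.cos(t)]],2)
for arc in ((70,100),(70,70),(70,120)):
  for kw in (dict(sat=True),dict(dark=False),dict(dark=True)):
    q=np.array([545.5,278.5])
    for _ in range(3): e=ellfit('wb',proj(c,[*q,30])[0],32,30,arc=arc,**kw);q=e[0]
    print(arc,kw,e,L(q))
g=cv2.cvtColor(f,cv2.COLOR_BGR2GRAY);S=cv2.cvtColor(f,cv2.COLOR_BGR2HSV)[...,1]
# bar +y end face at z=56: dark extents per row
for x in (20,23,26,29):
    q=P+x*np.array([np.cos(t),np.sin(t)]);ys=np.arange(-16,16.1,1)
    u=proj(c,np.c_[q[0]+ys*np.sin(t),q[1]-ys*np.cos(t),0*ys+56]).astype(np.float32)
    print(x,u[16].round(),cv2.remap(g,u[None,:,0],u[None,:,1],1)[0].tolist())
```

```text
Traceback (most recent call last):
NameError: name 'q' is not defined
```

Run:
```python
from meas import *
c,f=load('wb')
t=np.deg2rad(70.05);P=np.array([545.75,279.75])
L=lambda q:np.round([(np.array(q)-P)@[np.cos(t),np.sin(t)],(np.array(q)-P)@[np.sin(t),-np.cos(t)]],2)
for arc in ((70,100),(70,70),(70,120)):
  for kw in (dict(sat=True),dict(dark=False),dict(dark=True)):
    q=np.array([545.5,278.5])
    for _ in range(3): e=ellfit('wb',proj(c,[*q,30])[0],32,30,arc=arc,**kw);q=e[0]
    print(arc,kw,e,L(q))
g=cv2.cvtColor(f,cv2.COLOR_BGR2GRAY)
for x in (20,23,26,29):
    q=P+x*np.array([np.cos(t),np.sin(t)]);ys=np.arange(-16,16.1,1)
    u=proj(c,np.c_[q[0]+ys*np.sin(t),q[1]-ys*np.cos(t),0*ys+56]).astype(np.float32)
    print(x,u[16].round(),cv2.remap(g,u[None,:,0],u[None,:,1],1)[0].tolist())
```

```text
(70, 100) {'sat': True} (array([547.66, 287.13]), 28.19, 26) [ 7.59 -0.72]
(70, 100) {'dark': False} (array([544.89, 279.26]), 31.35, 38) [-0.75 -0.64]
(70, 100) {'dark': True} (array([543.54, 274.7 ]), 35.38, 53) [-5.5  -0.35]
(70, 70) {'sat': True} (array([552.15, 298.44]), 22.34, 33) [19.75 -0.36]
(70, 70) {'dark': False} (array([544.94, 279.07]), 31.51, 39) [-0.92 -0.53]
(70, 70) {'dark': True} (array([546.82, 284.6 ]), 29.53, 28) [ 4.92 -0.65]
(70, 120) {'sat': True} (array([547.36, 286.11]), 29.0, 22) [ 6.53 -0.66]
(70, 120) {'dark': False} (array([544.88, 279.32]), 31.35, 40) [-0.7  -0.67]
(70, 120) {'dark': True} (array([546.76, 285.17]), 29.1, 26) [ 5.44 -0.9 ]
20 [318. 268.] [188, 141, 63, 56, 54, 55, 54, 39, 21, 23, 17, 22, 25, 26, 25, 24, 25, 21, 23, 23, 22, 22, 22, 28, 50, 56, 58, 57, 59, 103, 194, 212, 211]
23 [318. 262.] [189, 187, 184, 180, 164, 124, 88, 83, 44, 23, 17, 15, 16, 17, 16, 16, 18, 17, 15, 18, 20, 22, 31, 117, 101, 165, 224, 251, 249, 215, 213, 214, 211]
26 [318. 255.] [216, 206, 197, 197, 209, 206, 194, 163, 56, 24, 23, 17, 15, 13, 18, 19, 17, 17, 20, 17, 19, 25, 34, 147, 215, 247, 254, 254, 254, 239, 214, 215, 212]
29 [318. 248.] [216, 213, 212, 214, 211, 201, 199, 188, 73, 29, 31, 28, 29, 24, 30, 27, 27, 28, 27, 29, 29, 25, 39, 143, 209, 210, 217, 228, 215, 209, 214, 214, 211]
```

Drum centre, hole and bar all read -0.6 mm in the tool's y, so the hood isn't turned in the hand; its centre is 1.2 mm back along tool x. Target TCP: (601.3,-35.95), yaw 98.0. Lift and carry.

```bash
Z='python3 -m crank'; 
$Z '[{"dx":0,"dy":0,"dz":0.015,"yaw":0},{"dx":0,"dy":0,"dz":0.03,"yaw":0},{"dx":0,"dy":0,"dz":0.0425,"yaw":0},{"dx":0.0116,"dy":-0.0658,"dz":0,"yaw":0.932},{"dx":0.0116,"dy":-0.0658,"dz":0,"yaw":0.932},{"dx":0.0116,"dy":-0.0658,"dz":0,"yaw":0.932},{"dx":0.0116,"dy":-0.0658,"dz":0,"yaw":0.932},{"dx":0.0116,"dy":-0.0658,"dz":0,"yaw":0.932},{"dx":0.0116,"dy":-0.0658,"dz":0,"yaw":0.932}]'
$Z '[{"dx":0,"dy":0,"dz":0,"yaw":0},{"dx":0,"dy":0,"dz":-0.012,"yaw":0},{"dx":0,"dy":0,"dz":0,"yaw":0},{"dx":0,"dy":0,"dz":0,"yaw":0},{"dx":0,"dy":0,"dz":0,"yaw":0}]'
python3 - <<'E'
from meas import *
ps=[]
for i in range(4):
    c,f=grab('wrist','wc');ps.append(np.r_[tool()[0],tool()[1][2]])
P=np.mean(ps,0);print(P)
t=np.deg2rad(P[3]);L=lambda q:np.round([(np.array(q)-P[:2])@[np.cos(t),np.sin(t)],(np.array(q)-P[:2])@[np.sin(t),-np.cos(t)]],2)
z=P[2]-9.4+8;q=P[:2]+45.8*np.array([np.cos(t),np.sin(t)])
for _ in range(3): e=ellfit('wc',proj(c,[*q,z])[0],5.75,z);q=e[0]
print('hole',e,L(q))
q=np.array([594.4,9.4])
for _ in range(3): e=ellfit('wc',proj(c,[*q,24])[0],16.8,24,arc=(98,95));q=e[0]
print('washer',e,L(q))
E
```

```text
time_s: 24.15
ee_pos: [601.4, -37.6, 80.2]
ee_rot: [180.0, -0.0, 98.2]
force: [-0.1, 0.6, -1.3]
gripper_width: 12.2
gripper_force: 40.0
time_s: 24.78
ee_pos: [601.3, -35.2, 69.9]
ee_rot: [180.0, 0.0, 98.1]
force: [0.1, -0.0, -1.9]
gripper_width: 11.8
gripper_force: 40.0
[601.36282849 -35.6264422   69.94828036  98.10936735]
hole (array([594.13,  10.08]), 5.76, 120) [46.27 -0.71]
washer (array([594.64,   6.53]), 19.66, 39) [42.68 -0.71]
```

```bash
Z='python3 -m crank'; 
$Z '[{"dx":0.0001,"dy":-0.0006,"dz":-0.008,"yaw":-0.02},{"dx":0,"dy":0,"dz":-0.006,"yaw":0},{"dx":0,"dy":0,"dz":-0.004,"yaw":0},{"dx":0,"dy":0,"dz":-0.002,"yaw":0},{"dx":0,"dy":0,"dz":0,"yaw":0},{"dx":0,"dy":0,"dz":0,"yaw":0}]'
$Z '[{"dx":0,"dy":0,"dz":-0.0025,"yaw":0},{"dx":0,"dy":0,"dz":0,"yaw":0},{"dx":0,"dy":0,"dz":0,"yaw":0}]'
$Z '[{"dx":0,"dy":0,"dz":-0.0025,"yaw":0},{"dx":0,"dy":0,"dz":0,"yaw":0},{"dx":0,"dy":0,"dz":0,"yaw":0}]'
```

```text
time_s: 25.72
ee_pos: [601.5, -36.5, 54.0]
ee_rot: [180.0, 0.0, 98.0]
force: [0.5, 0.6, -1.6]
gripper_width: 11.5
gripper_force: 40.0
time_s: 26.1
ee_pos: [601.3, -36.5, 51.8]
ee_rot: [180.0, 0.0, 98.0]
force: [0.1, 1.0, -2.1]
gripper_width: 11.7
gripper_force: 40.0
time_s: 26.48
ee_pos: [601.4, -36.5, 49.7]
ee_rot: [180.0, 0.0, 98.0]
force: [-0.5, 0.5, -1.0]
gripper_width: 11.8
gripper_force: 40.0
```

```bash
Z='python3 -m crank'; 
$Z '[{"dx":0,"dy":0.0003,"dz":-0.0025,"yaw":0},{"dx":0,"dy":0,"dz":-0.0025,"yaw":0},{"dx":0,"dy":0,"dz":0,"yaw":0},{"dx":0,"dy":0,"dz":0,"yaw":0}]'
$Z '[{"dx":0,"dy":0,"dz":-0.0025,"yaw":0},{"dx":0,"dy":0,"dz":-0.0025,"yaw":0},{"dx":0,"dy":0,"dz":0,"yaw":0},{"dx":0,"dy":0,"dz":0,"yaw":0}]'
$Z '[{"dx":0,"dy":0,"dz":-0.0025,"yaw":0},{"dx":0,"dy":0,"dz":-0.0025,"yaw":0},{"dx":0,"dy":0,"dz":0,"yaw":0},{"dx":0,"dy":0,"dz":0,"yaw":0}]'
```

```text
time_s: 26.98
ee_pos: [601.3, -36.3, 45.7]
ee_rot: [180.0, -0.0, 98.0]
force: [0.1, -0.9, -0.6]
gripper_width: 11.7
gripper_force: 40.0
time_s: 27.48
ee_pos: [601.4, -36.3, 41.8]
ee_rot: [180.0, 0.0, 98.0]
force: [0.1, -0.9, -1.5]
gripper_width: 11.8
gripper_force: 40.0
time_s: 27.98
ee_pos: [601.4, -36.3, 37.8]
ee_rot: [180.0, 0.0, 98.0]
force: [-0.2, 0.8, -0.8]
gripper_width: 12.0
gripper_force: 40.0
```

Both pegs are in without resistance. On to home (TCP z of about 33.4).

```bash
Z='python3 -m crank'; 
$Z '[{"dx":0,"dy":0,"dz":-0.0025,"yaw":0},{"dx":0,"dy":0,"dz":-0.0022,"yaw":0},{"dx":0,"dy":0,"dz":0,"yaw":0},{"dx":0,"dy":0,"dz":0,"yaw":0}]'
$Z '[{"dx":0,"dy":0,"dz":-0.001,"yaw":0},{"dx":0,"dy":0,"dz":0,"yaw":0},{"dx":0,"dy":0,"dz":0,"yaw":0}]'
```

```text
time_s: 28.48
ee_pos: [601.4, -36.3, 34.0]
ee_rot: [180.0, 0.0, 98.0]
force: [0.2, 0.3, -0.8]
gripper_width: 12.0
gripper_force: 40.0
time_s: 28.85
ee_pos: [601.5, -36.3, 33.4]
ee_rot: [180.0, 0.0, 98.0]
force: [-0.2, -0.2, 1.1]
gripper_width: 11.7
gripper_force: 40.0
```

```bash
Z='python3 -m crank'; 
$Z '[{"dx":0,"dy":0,"dz":-0.001,"yaw":0},{"dx":0,"dy":0,"dz":0,"yaw":0},{"dx":0,"dy":0,"dz":0,"yaw":0}]'
$Z '[{"dx":0,"dy":0,"dz":0,"yaw":0},{"dx":0,"dy":0,"dz":0,"yaw":0},{"dx":0,"dy":0,"dz":0,"yaw":0},{"dx":0,"dy":0,"dz":0,"yaw":0},{"dx":0,"dy":0,"dz":0.03,"yaw":0},{"dx":0,"dy":0,"dz":0.05,"yaw":0},{"dx":0,"dy":0,"dz":0.055,"yaw":0},{"dx":0,"dy":0,"dz":0,"yaw":0},{"dx":0,"dy":0,"dz":0,"yaw":0},{"dx":0,"dy":0,"dz":0,"yaw":0}]' 0.45
python3 - <<'E'
from meas import *
c,f=grab('wrist','wd');P,r=tool();print(P,r)
for nm,x,y,z,R,kw in [("drumtop",600.8,-37.3,54,32,dict(dark=False)),("drumtop",600.8,-37.3,54,32,dict(dark=True)),("broadlug",594.3,9.3,32,16,dict(arc=(98,100))),("broadlug",594.3,9.3,32,16,dict(arc=(98,100),dark=False)),("thinlug",607.3,-83.9,32,10.5,dict(arc=(278,100))),("thinlug",607.3,-83.9,32,10.5,dict(arc=(278,100),dark=False)),("peg hole",594.3,9.3,32,5.75,{}),("thin hole",607.3,-83.9,32,3.75,{})]:
    q=np.array([x,y])
    for _ in range(3): e=ellfit('wd',proj(c,[*q,z])[0],R,z,**kw);q=e[0]
    print(nm,kw,e)
E
```

```text
time_s: 29.22
ee_pos: [601.5, -36.3, 33.4]
ee_rot: [180.0, 0.0, 98.0]
force: [-1.3, 0.8, 4.7]
gripper_width: 11.4
gripper_force: 40.0
time_s: 30.48
ee_pos: [600.3, -36.2, 138.8]
ee_rot: [-179.8, -0.0, 98.0]
force: [0.5, 0.5, 0.3]
gripper_width: 41.3
gripper_force: 0.0
[600.449472   -36.23360174 138.87569552] [-1.79838467e+02 -3.70970446e-02  9.79710596e+01]
drumtop {'dark': False} (array([601.73, -46.81]), 40.97, 37)
drumtop {'dark': True} (array([599.87, -32.45]), 31.37, 26)
broadlug {'arc': (98, 100)} (array([593.89,  10.37]), 16.93, 53)
broadlug {'arc': (98, 100), 'dark': False} (array([593.94,   9.32]), 15.14, 60)
thinlug {'arc': (278, 100)} (array([605.97, -76.11]), 11.09, 45)
thinlug {'arc': (278, 100), 'dark': False} (array([607.02, -82.63]), 9.28, 21)
peg hole {} (array([594.07,   8.97]), 5.9, 91)
thin hole {} (array([607.22, -84.25]), 3.5, 85)
```

The hood bottomed exactly at the predicted height (TCP 33.4, force rising). Both holes measure concentric with the pegs at z = 32. The arm is clear, so I hand it in.

```bash
python3 -c "
from workcell import ticket
print(ticket.job_done())"
```

```text
the job is handed in; nothing more can be done
None
```

The failed movement is in the reject box, the waiting one lies flat between the station's pins, and the hood measured fully home on both pegs, broad lug on the thick peg; I handed the job in at about 30.5 s, and the hand-in returned no verdict.

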